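Fit a fresh igniter cell in the table hob and lock the battery cap

ROBOT

A 6-joint arm with a two-finger parallel gripper is mounted at the origin on the work surface. World frame = base frame: x ahead of the robot, y to its left, z up, the work surface at z = 0. Lengths are in mm, angles in rad, forces in N, time in s.
With the tool pointing down it reaches from about 275 to 1000 mm from the base axis. Payload 8.4 kg.
Tool frame: the origin (TCP) lies on the centre line of the jaws, within the pads' length; the fingertips stand 14 mm ahead of it and the grasp point (between the pads) lies 5 mm behind it; z points along the fingers, y is the line along which they close (so a half turn about z gives the same grasp; the last joint's range is limited). The gripper opens to 85 mm and grips with 20 to 120 N. Pads are 22 mm wide; open, the fingers measure 114 mm over their backs; the gripper's body (76 mm by 85 mm) begins 54 mm behind the grasp point. The pads swing forward as they close: fully open they stand 13 mm farther back than shut.
Start: joints at [1.347, 0.353, 1.633, -0, 1.155, -0.002], TCP at [137.489, 609.692, 245.281] pointing down, gripper open.
Joint ranges: [-2.63, 2.63], [-0.92, 2.1], [0.06, 2.66], [-1.3, 4.44], [0, 2.69], [-3.02, 3.02]. Speed limits (rad/s): [2.22, 2.22, 2.79, 3.14, 3.14, 3.14].

INTERFACE

Orientations are given as [roll, pitch, yaw] about the fixed x, y, z axes, in that order (R = Rz(yaw) Ry(pitch) Rx(roll)).
In Python, from rig import r gives the robot as it stands.
- The arm moves only by the tool step_arm, never from a script. Its argument "plan" is text: rows parted by semicolons, each of 7 numbers parted by spaces: the turn, a rotation vector about the world's x, y, z in degrees, then the shift along the world's x, y, z in mm, then the closure in counts, from 0 (fully open) to 255 (shut). In form: rx ry rz x y z hand; .... A call has 1 to 8 rows; each row is the pose to reach, as a shift and turn from the pose commanded when the call began; what a row does not reach only later rows make up. A row lasts 1/10 s, in which the tool goes at most 50 mm and 8.59 degrees, less where a joint would pass 70% of its speed; a pose out of reach is approached as far as the arm can. A call with a gripper value outside its range is refused whole. The fingers move at their own pace and stop on an object; "force" is the grip in N (left out, the last holds). Time passes only in rows, so rows that repeat a pose let the fingers close. It gives the time, the measured TCP pose, the force, the opening and the grip force at its end, in the units of the state.
- r.sense(): the state, without advancing time (a new reading comes with each control period).
- r.grab_frame(name): name is "side" or "top"; returns (picture, depth): 420x560x3 uint8, red, green, blue; 420x560 float32, mm along the optical axis (not along the pixel's ray), 0 where there is no reading.
- r.get_calibration(name): a dict with "K" (3x3 intrinsics, pixels), "world_from_camera" (4x4, takes a point from camera to world coordinates). Camera axes: x right, y down, z forward; pixel columns grow to the right and rows downward; lengths in mm; the calibration is good to about 2 mm. A picture is of the moment at which its call begins. get_calibration takes no time and is no camera call.
- r.sign_off(): hands the job in; it is judged then, once.
The state is a dict: "clock": time; "qpos": joint angles; "qvel": joint speeds; "joint_efforts": joint torques, N m; "eef_pos": TCP position; "tcp_rot": TCP orientation; "contact_force": force on the tool from outside, world axes, zero at the start; "wrist_torque": the same for the moment, N m; "opening": opening from 0.0 (shut) to 1.0 (fully open); "grasp_force": force on a finger pad.
Only numpy, scipy, OpenCV 4.12 (cv2) and the standard library are available. Lean on these libraries where they do the work, as an engineer would, in place of code of your own. Each camera call takes 0.05 s, during which the arm holds its last target. There are 200 camera calls.

TASK

Fit the table hob with its fresh igniter battery: put the battery that stands upright on the worktop into the well in the hob's deck, set the black winged cap on it, push the cap down against the spring and turn it clockwise, about a quarter turn, until you feel the stop, then let it spring up into its locked detent. Press and turn gently, never forcing the cap, and leave the other things on the worktop, the spent battery in the dish among them, where they are.

Things in the scene. Friction and masses are not known exactly. Their poses are not given: they have to be found in the camera images.
- hob: Fixed single-burner gas table hob, all white enamel, 404 mm deep (x) by 324 wide (y), deck 100 mm above the worktop. The iron grate stands 45 mm above the deck, 113 mm in radius, centred 60 mm behind and 10 mm right of the hob's centre. Origin: centre of the underside, on the worktop. Front with the control knob faces hob -x, y to its left, z up. It stands turned by a few degrees.
- well (a point): Centre of the battery well's mouth, at the top of the grey collar, 57 mm across, 4 mm proud of the deck near its front left corner. Axes as the hob's. Opening 36.4 mm in diameter with two lug notches; below it a 36 mm bore with a sprung contact plate. A cell let go in the mouth slides down and rests with its stud about 6.5 mm below the collar's top; the spring then gives 0.7 N per mm.
- notch (a point): Middle of the rear lug notch, at the collar's top, 22 mm from the well's axis. The two notches, opposite each other, are 28 degrees wide, 53 mm across; their line lies 24 degrees clockwise (from above) of the hob's x line. Clockwise of each runs a lip 8 mm thick, then the detent, a hidden pocket 3 mm up, then a solid stop; the detent's angle differs from hob to hob: 48 to 84 degrees from the notch.
- cell: The fresh round cell, standing upright on the worktop, 33.2 mm in diameter, 61.5 mm tall with its 2 mm contact stud on top, 120 to 160 g, aluminium sheath with a black band. Origin: centre of its lower end; z up along the cell. The lower edge is bevelled by 2 mm. The spent cell looks alike but lies on its side in a dish.
- cap: The black quarter-turn cap, standing on the worktop, 45.5 mm tall, 60 g. Origin: centre of its spigot's foot; z up; x along the wing and along the line of the two lugs (alike both ways round). Spigot 34 mm in diameter, 18.5 mm tall, its foot tapering to 28 mm over the lowest 4 mm; above it a flange 60 mm across and 5 mm thick, and the wing, 44 mm long, 11 mm thick, 22 mm tall.
- cap_wing (a point): Middle of the wing, on the cap's axis, 34.5 mm above its foot, 11 mm above the flange's top and 11 mm below the wing's top. Locked in the detent (2.5 degrees of play either way, just short of the stop) the wing lies within some 20 degrees of the hob's y and the flange's underside 5 mm above the collar; let go under the lip it stays at 2 mm, not locked.
- cap_lug (a point): Outer end of one of the two lugs at mid-height, 24.5 mm from the axis on the cap's +x side, 6.5 mm above its foot. Lugs are 18 degrees wide, 4 mm thick. Over the notches the cap sinks in by itself until its foot meets the cell, flange about 11 mm above the collar. Pushed on until the flange meets the collar (spring then about 8 N), the lugs run 2 mm below the lip and the cap can turn.
- dish: Bystander: shallow white dish, 75 by 115 by 16 mm, holding the spent cell. Origin: centre of the underside.
- spent_cell: Bystander: spent cell lying on its side in the dish, 33 mm in diameter, 61.5 mm long. Origin: on the dish's floor, under the cell.
- ramekin: Bystander: white ceramic ramekin, 90 mm across, 48 mm tall. Origin: centre of the underside.
- cutter: Bystander: steel ring pastry cutter, 68 mm across, 35 mm tall. Origin: centre of the underside.
- jar: Bystander: glass jar with a metal lid, 60 mm across, 85 mm tall. Origin: centre of the underside.
- timer: Bystander: round white kitchen timer, 74 mm across, 36 mm tall. Origin: centre of the underside.
- pastry_brush: Bystander: pastry brush lying in front of the hob. Origin: underside.
- measuring_cup: Bystander: steel measuring mug, 80 mm across, 85 mm tall. Origin: centre of the underside.
Things that resemble listed ones, but are neither listed nor needed, are in the scene too. What is shaped like the cap but blue or green is not meant.

How it is judged (in metres and radians):
On the way, in this order (a step that is already met when the one before it is completed fails the run):
1. the fresh cell is seated upright in the well, resting on the contact spring (horizontal distance between cell and well below 0.004 m and angle between cell's own z axis and vertical below 0.1 rad and z of cell in the frame of hob below 0.042 m), for 0.2 s.
2. the cap is pushed down with its lugs below the collar's lip (horizontal distance between cap and well below 0.004 m and z of cap in the frame of hob below 0.0885 m), for 0.1 s.
At the end, for the whole second after the job is handed in: Fresh cell upright in the well under the cap, cap on the well's axis (4 mm), level, wing within 23 degrees of the hob's y and sprung up into the detent: flange 3.6 to 7 mm above the collar (not 2 mm, as under the lip); cap and cell let go and at rest (horizontal distance between each of cell, cap and well below 0.004 m and angle between cell's own z axis and vertical below 0.1 rad and z of cell in the frame of hob below 0.036 m and z of cap in the frame of hob between 0.0891 and 0.0925 m and angle between the x axis of cap and the y axis of hob, either way round below 0.4 rad and angle between cap's own z axis and vertical below 0.08 rad and linear speed of each of cap, cell below 0.02 m/s); the robot touches nothing.
It fails at once if the cap is forced against the hob's collar with more than 30 N (contact force between cap and hob above 30 N).
It fails at once if a bystander is moved by more than 40 mm (distance of any of dish, spent_cell, ramekin, cutter, jar, timer, pastry_brush, measuring_cup from where it was at the start of the episode above 0.04 m).
It also fails if it takes over 72 s, if anything falls off the work surface, if the arm or the gripper's body presses on something with over 40 N, if the wrist force passes 120 N, or if a joint passes its speed limit or range.

## Working session

There is one attempt and no reset: what is moved stays moved. The work goes in short steps, Python scripts to look and compute and a tool call to move; the robot and the scene stay as the last step left them, time stands still between calls to the robot, and variables do not carry over. Pictures are saved under pics/ and viewed, at most 10 in all, crops included, and the job is handed in when it is done.

Besides the shell and the picture viewer there is one more tool, called after "Emit:" as name(argument=value, ...) on one line, values as JSON. step_arm: Moves the arm, as the interface text tells. Its arguments: {"type":"object","properties":{"plan":{"type":"string"},"force":{"type":"number"}},"required":["plan"]}

```bash
mkdir -p pics; ls; python3 - <<'E'
from rig import r
import cv2,numpy as np
for n in("top","side"):
    p,d=r.grab_frame(n); c=r.get_calibration(n)
    cv2.imwrite(f"pics/{n}0.png",cv2.cvtColor(p,cv2.COLOR_RGB2BGR)); np.savez(f"{n}0.npz",p=p,d=d,K=c["K"],T=c["world_from_camera"])
    print(n,c["K"],np.round(c["world_from_camera"],3))
print(r.sense())
E
```

```text
pics
top [[493.97146523   0.         275.0134179 ]
 [  0.         493.97146523 203.75520048]
 [  0.           0.           1.        ]] [[-1.500000e-02 -9.960000e-01  8.700000e-02  4.102780e+02]
 [-1.000000e+00  1.600000e-02  1.500000e-02  6.384200e+01]
 [-1.700000e-02 -8.700000e-02 -9.960000e-01  1.321314e+03]
 [ 0.000000e+00  0.000000e+00  0.000000e+00  1.000000e+00]]
side [[537.07300662   0.         278.51719715]
 [  0.         537.07300662 206.39131649]
 [  0.           0.           1.        ]] [[ 8.72000e-01 -2.57000e-01  4.17000e-01 -2.41850e+01]
 [-4.90000e-01 -4.76000e-01  7.30000e-01 -9.00972e+02]
 [ 1.00000e-02 -8.41000e-01 -5.41000e-01  8.43765e+02]
 [ 0.00000e+00  0.00000e+00  0.00000e+00  1.00000e+00]]
{'clock': 0.1, 'qpos': array([ 1.34657905e+00,  3.53547722e-01,  1.63405509e+00,  9.67490477e-06,
        1.15519575e+00, -2.40343964e-03]), 'qvel': array([-5.31878723e-04,  1.91320098e-04,  1.01470386e-05, -9.57113086e-04,
        3.40360670e-04,  6.33843973e-04]), 'joint_efforts': array([ 1.02662543e-03, -6.06362915e+01, -3.42820036e+01,  1.80249622e-04,
        3.87793334e-03,  1.90200879e-06]), 'eef_pos': array([137.4089682 , 609.29345674, 244.65820826]), 'tcp_rot': array([-3.14038677e+00, -1.17448922e-05,  2.91977490e+00]), 'contact_force': array([-0.17647342, -0.38420561, -0.41864713]), 'wrist_torque': array([-0.00637935,  0.00959163,  0.03234996]), 'grasp_force': 0.0, 'opening': 0.9966846858403648}
```

View pics/top0.png

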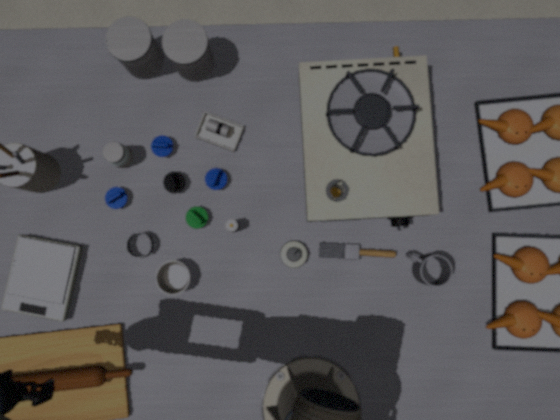

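View pics/side0.png

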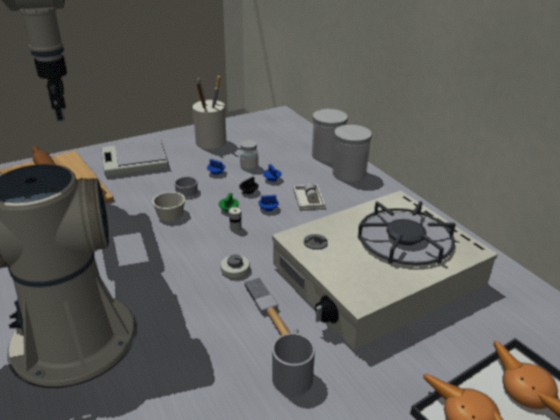

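The top view shows: black cap (175,182); lookalikes blue (162,146), (215,179), (116,198) and green (197,217). The upright cell is at (232,226), with the spent one in the dish at (220,130) and the jar at (116,154). The well is at (336,190). I choose the black cap and the upright cell, and will check both in a close crop.

```bash
cat > h.py <<'E'
import numpy as np,cv2
def load(n):
    z=np.load(n+".npz"); return z["p"],z["d"],z["K"],z["T"]
def ray(K,T,u,v,h):
    d=T[:3,:3]@np.linalg.solve(K,[u,v,1.]); o=T[:3,3]; return o+d*(h-o[2])/d[2]
def cloud(d,K,T):
    v,u=np.indices(d.shape); q=np.stack([(u-K[0,2])/K[0,0]*d,(v-K[1,2])/K[1,1]*d,d],-1)
    return q@T[:3,:3].T+T[:3,3]
E
python3 - <<'E'
from h import *
p,d,K,T=load("top0"); C=cloud(d,K,T)
c=cv2.cvtColor(p,cv2.COLOR_RGB2BGR)[100:290,95:360]
cv2.imwrite("pics/crop.png",cv2.resize(cv2.convertScaleAbs(c,alpha=1.5),None,fx=3,fy=3,interpolation=cv2.INTER_CUBIC))
def st(name,u,v,w,zlo,zhi):
    s=C[v-w:v+w+1,u-w:u+w+1].reshape(-1,3); m=s[(s[:,2]>zlo)&(s[:,2]<zhi)]
    print(name,len(m),np.round(m.mean(0),1),np.round((m.min(0)+m.max(0))/2,1),np.round(np.ptp(m,0),1))
st("cell",232,226,12,45,75)
st("cap>12",175,182,14,14,60); st("wing",175,182,14,36,60)
st("collar",336,190,14,101.5,112)
st("table",260,320,5,-20,20)
# deck
dk=(C[...,2]>90)&(C[...,2]<112); dk[:,:290]=0; dk[:,450:]=0
cs,_=cv2.findContours(dk.astype(np.uint8),0,2); k=max(cs,key=cv2.contourArea)
P=np.array([ray(K,T,u,v,100)[:2] for u,v in k[:,0]],np.float32); print("deck",cv2.minAreaRect(P),cv2.boxPoints(cv2.minAreaRect(P)))
E
```

```text
cell 134 [468.4 194.7  59.1] [468.3 194.2  55.1] [30.9 30.8 19.5]
cap>12 394 [586.7 349.3  27.7] [587.9 350.5  32.4] [57.3 57.5 35.8]
wing 79 [586.8 349.5  44.5] [586.7 350.   43.3] [42.2 21.3 14.1]
collar 277 [550.5 -68.5 103.9] [548.9 -69.2 105.3] [70.6 71.1  7.6]
table 121 [219.5 128.3  -0.4] [219.7 128.2   0.6] [28.  27.1 15. ]
deck ((682.5271606445312, -152.24905395507812), (404.4846496582031, 324.54022216796875), 2.043646812438965) [[ 474.62677      2.7057228]
 [ 486.20013   -321.62808  ]
 [ 890.42755   -307.20383  ]
 [ 878.8542      17.129974 ]]
```

View pics/crop.png

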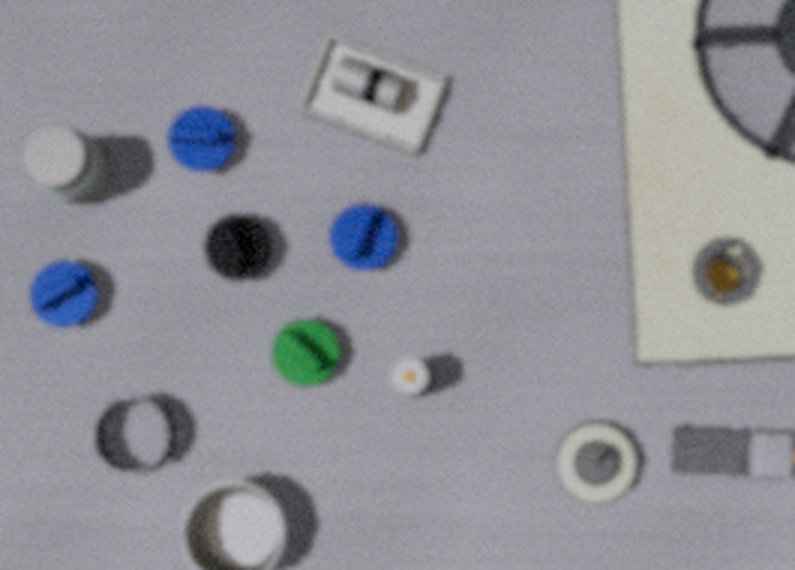

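The crop confirms the choice: black cap at crop (238,246), fresh cell upright with a brass stud at (410,376), spent cell in the dish at (375,85), and the well with its brass contact at (727,270). Next are sharper centres and the wing angle.

```bash
python3 - <<'E'
from h import *
p,d,K,T=load("top0"); C=cloud(d,K,T)
hsv=cv2.cvtColor(p,cv2.COLOR_RGB2HSV)
def big(m,u,v,w):
    k=np.zeros_like(m); k[v-w:v+w+1,u-w:u+w+1]=1
    cs,_=cv2.findContours((m&k).astype(np.uint8),0,2); return max(cs,key=cv2.contourArea)
print("deck hsv",hsv[205,400],"collar",hsv[198,330],"table",hsv[320,260])
def circ(m,u,v,w,h,name):
    k=cv2.convexHull(big(m,u,v,w)); P=np.array([ray(K,T,a,b,h)[:2] for a,b in k[:,0]],np.float32)
    e=cv2.fitEllipse(P) ; print(name,np.round(cv2.minEnclosingCircle(P)[0],1),np.round(e[0],1),np.round(e[1],1)); return k
deckS=np.median(hsv[200:212,380:420,1]); 
v=hsv[...,2].astype(int)
circ((hsv[...,1]<deckS*.6)|(v<np.median(v[200:212,380:420])*.75),336,190,16,104,"well")
circ(C[...,2]>45,232,226,12,59.5,"cell")
circ((v<60)&(C[...,2]>12),175,182,14,23.5,"cap")
for nm,(u,vv),z in(("wing",(175,182),36),):
    s=C[vv-14:vv+15,u-14:u+15].reshape(-1,3); s=s[s[:,2]>z]
    w,V=np.linalg.eigh(np.cov(s[:,:2].T)); print(nm,s[:,:2].mean(0),np.sqrt(w)*3.46,np.degrees(np.arctan2(*V[::-1,1])))
# side view centroids at known height
p2,d2,K2,T2=load("side0"); C2=cloud(d2,K2,T2)
for nm,xy,lo,hi,rad in(("cell",(468,194),56,68,20),("capflange+",(587,350),12,60,33),("wing",(587,350),36,60,33),("collar",(550,-69),102.5,108,31)):
    m=(np.hypot(C2[...,0]-xy[0],C2[...,1]-xy[1])<rad)&(C2[...,2]>lo)&(C2[...,2]<hi)
    s=C2[m]; print("side",nm,len(s),np.round(s.mean(0),1),np.round((s.min(0)+s.max(0))/2,1),np.round(np.ptp(s,0),1))
E
```

```text
deck hsv [ 34  15 122] collar [30  3 77] table [120   5  49]
well [548.2 -71.3] [548.4 -71.3] [55.9 56.6]
cell [468.4 194.4] [468.6 194.7] [32.2 33.7]
cap [587.  349.8] [587.  349.8] [57.3 58.9]
wing [582.40339882 342.41919369] [ 29.60797947 184.72408397] 56.74468011242249
side cell 76 [466.1 194.5  59.2] [467.1 194.5  59.5] [33.4 36.6  7. ]
side capflange+ 208 [583.2 344.7  29.1] [586.1 348.2  30.6] [59.1 58.7 36.7]
side wing 56 [584.5 348.8  42.4] [585.6 352.6  42.5] [43.2 26.6 12.9]
side collar 140 [548.5 -71.6 104.2] [548.1 -70.3 104.5] [56.5 57.8  4.1]
```

Emit:
step_arm(plan="0 0 -8 41 -52 0 90; 0 0 -16 82 -104 0 90; 0 0 -24 123 -156 0 90; 0 0 -32 164 -208 0 90; 0 0 -40 205 -260 -20 90; 0 0 -48 246 -312 -40 90; 0 0 -56 287 -364 -60 90; 0 0 -64 331 -415 -80 90", force=40)

```text
clock: 0.9
eef_pos: [383.5, 298.2, 201.5]
tcp_rot: [3.141, -0.0, 1.797]
contact_force: [1.2, 0.2, 0.3]
opening: 0.65
grasp_force: 0.0
```

```bash
python3 - <<'E'
from rig import r
from h import *
s=r.sense(); print(s["clock"],s["eef_pos"],s["tcp_rot"],s["qpos"],s["opening"],s["contact_force"])
p,d,K,T=load("top0"); C=cloud(d,K,T)
s=C[168:197,161:190].reshape(-1,3); s=s[(s[:,2]>36)&(s[:,2]<58)]
print(len(s),cv2.minAreaRect(s[:,:2].astype(np.float32)))
w,V=np.linalg.eigh(np.cov(s[:,:2].T)); print(s[:,:2].mean(0),np.sqrt(w)*3.46,np.degrees(np.arctan2(V[1,1],V[0,1])))
E
```

```text
0.9 [383.46401033 298.22920633 201.49453962] [ 3.14120471e+00 -1.79957617e-04  1.79725389e+00] [6.57921098e-01 1.87707501e-01 1.96862155e+00 1.47036361e-06
 9.84835951e-01 4.31462754e-01] 0.6501474626514018 [1.15533912 0.19680638 0.25392647]
79 ((587.1575317382812, 349.90167236328125), (44.06840133666992, 11.591655731201172), 19.471179962158203)
[586.76101553 349.47177588] [11.94919204 44.77073731] -162.08280799906353
```

Emit:
step_arm(plan="0 0 0 28 -35 -20 90; 0 0 0 56 -70 -40 90; 0 0 0 85 -104 -70 90; 0 0 0 85 -104 -70 90; 0 0 0 85 -104 -70 90")

```text
clock: 1.4
eef_pos: [467.4, 194.9, 130.8]
tcp_rot: [-3.139, 0.0, 1.8]
contact_force: [-0.2, 0.4, -0.3]
opening: 0.651
grasp_force: 0.0
```

Emit:
step_arm(plan="0 0 0 1 0 -45 90; 0 0 0 1 0 -75 90; 0 0 0 1 0 -86 90; 0 0 0 1 0 -86 90; 0 0 0 1 0 -86 255; 0 0 0 1 0 -86 255; 0 0 0 1 0 -86 255; 0 0 0 1 0 -86 255", force=40)

```text
clock: 2.2
eef_pos: [469.6, 196.6, 47.4]
tcp_rot: [3.139, -0.001, 1.803]
contact_force: [-2.0, 1.5, 8.4]
opening: 0.375
grasp_force: 40.2
```

Emit:
step_arm(plan="0 0 0 0 0 40 255; 0 0 0 0 0 85 255; 0 0 0 12 -40 132 255; 0 0 0 26 -88 132 255; 0 0 0 40 -136 132 255; 0 0 0 54 -184 132 255; 0 0 0 68 -232 132 255; 0 0 0 79 -266 132 255")

```text
clock: 3.0
eef_pos: [548.0, -72.5, 178.8]
tcp_rot: [3.14, 0.001, 1.802]
contact_force: [1.3, 1.4, -1.4]
opening: 0.372
grasp_force: 40.5
```

Emit:
step_arm(plan="0 0 0 0 0 0 255; 0 0 0 0 0 0 255; 0 0 0 0 0 0 255")

```text
clock: 3.3
eef_pos: [547.2, -69.5, 178.0]
tcp_rot: [-3.141, -0.0, 1.803]
contact_force: [-0.5, 0.1, -2.5]
opening: 0.376
grasp_force: 40.5
```

```bash
python3 - <<'E'
from rig import r
from h import *
s=r.sense(); print(s["clock"],s["eef_pos"],s["tcp_rot"],s["qpos"],s["contact_force"])
p,d=r.grab_frame("side"); _,_,K,T=load("side0"); C=cloud(d,K,T)
np.savez("side1.npz",p=p,d=d,K=K,T=T)
x,y,z=s["eef_pos"]
m=(np.hypot(C[...,0]-x,C[...,1]-y)<40)&(C[...,2]>108)&(C[...,2]<z+20)
c=p[130:280,230:400]; cv2.imwrite("pics/s1.png",cv2.resize(cv2.convertScaleAbs(cv2.cvtColor(c,cv2.COLOR_RGB2BGR),alpha=1.5),None,fx=4,fy=4))
for a in range(110,190,8):
    q=C[m&(C[...,2]>a)&(C[...,2]<a+8)]
    if len(q)>3: print(a,len(q),np.round(q.mean(0),1),np.round(q.min(0),1),np.round(q.max(0),1))
E
```

```text
3.3 [547.2406014  -69.47958568 177.99740852] [-3.14144006e+00 -3.41021530e-04  1.80275248e+00] [-1.29164994e-01  3.16204984e-01  1.85419841e+00  3.21071503e-04
  9.71452527e-01 -3.61302322e-01] [-0.51766781  0.10006431 -2.46022223]
126 13 [539.7 -78.5 132.7] [530.6 -85.5 127.7] [554.8 -64.7 134. ]
134 39 [539.7 -79.9 138.1] [529.8 -86.2 134.3] [555.9 -64.1 141.9]
142 41 [537.4 -77.8 146.6] [527.2 -87.  142. ] [560.2 -60.7 149.8]
150 43 [539.9 -80.5 154.2] [529.3 -88.  150.2] [558.3 -65.5 157.9]
158 29 [541.7 -82.4 161.9] [529.3 -87.5 158.3] [556.5 -70.  165.9]
166 50 [541.8 -81.2 170.4] [518.2 -87.2 166.2] [570.8 -70.1 174. ]
174 68 [539.9 -80.1 178. ] [515.8 -87.2 174. ] [578.6 -67.3 181.9]
182 87 [543.  -77.7 186.8] [516.7 -87.  182.3] [575.7 -55.9 190. ]
```

View pics/s1.png

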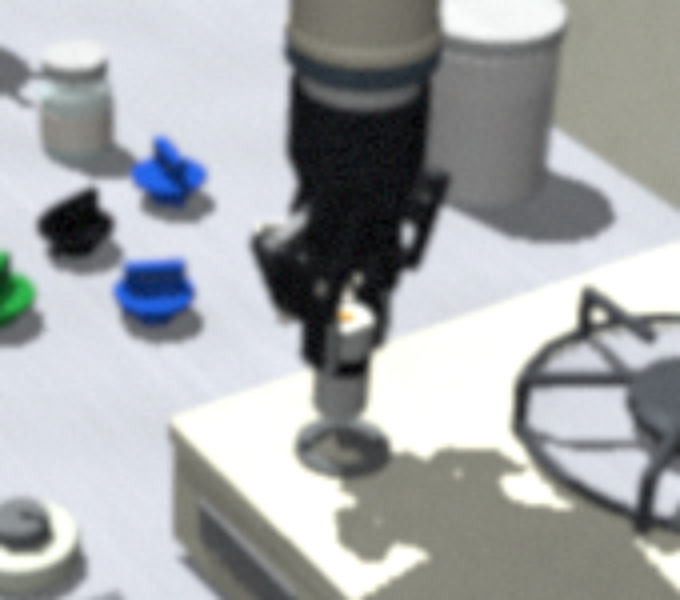

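The crop shows the cell hanging upright between the pads, brass stud at crop (345,315), over the collar at (342,447). I'll fit its axis.

```bash
python3 - <<'E'
from h import *
from scipy.optimize import least_squares
p,d,K,T=load("side1"); C=cloud(d,K,T)
def fit(C,c0,lo,hi,R=16.6):
    m=(np.hypot(C[...,0]-c0[0],C[...,1]-c0[1])<26)&(C[...,2]>lo)&(C[...,2]<hi); q=C[m]
    s=least_squares(lambda c:np.hypot(q[:,0]-c[0],q[:,1]-c[1])-R,c0,loss="soft_l1"); return s.x,len(q),np.abs(s.fun).mean()
print("held",fit(C,[547,-71],135,160)); print(fit(C,[547,-71],135,148))
p,d,K,T=load("side0"); print("table (vs top 468.5,194.6)",fit(cloud(d,K,T),[468.5,194.5],8,54))
E
```

```text
held (array([546.36945205, -68.3713428 ]), 124, np.float64(1.3012235433042643))
(array([546.1498457 , -68.10446748]), 60, np.float64(1.2481334532636557))
table (vs top 468.5,194.6) (array([467.52572846, 197.20966628]), 175, np.float64(1.4708054295622601))
```

Emit:
step_arm(plan="0 0 0 1 0 -12 255; 0 0 0 1 0 -20 255; 0 0 0 1 0 -24 255; 0 0 0 1 0 -27 255; 0 0 0 1 0 -30 255; 0 0 0 1 0 -33 255; 0 0 0 1 0 -33 255")

```text
clock: 4.05
eef_pos: [548.7, -70.1, 144.5]
tcp_rot: [-3.142, 0.0, 1.803]
contact_force: [0.8, -0.6, -2.1]
opening: 0.372
grasp_force: 40.4
```

Emit:
step_arm(plan="0 0 0 0 0 -4 255; 0 0 0 0 0 -8 255; 0 0 0 0 0 -12 255; 0 0 0 0 0 -16 255; 0 0 0 0 0 -16 255")

```text
clock: 4.55
eef_pos: [548.6, -70.1, 128.2]
tcp_rot: [-3.141, -0.0, 1.803]
contact_force: [1.7, -0.6, -1.5]
opening: 0.372
grasp_force: 40.4
```

Emit:
step_arm(plan="0 0 0 0 0 0 100; 0 0 0 0 0 0 100; 0 0 0 0 0 0 100; 0 0 0 0 0 20 100; 0 0 8 0 0 60 100; 0 0 16 0 30 80 110; 0 0 24 5 75 80 110; 0 0 32 10 120 80 110")

```text
clock: 5.35
eef_pos: [559.2, 50.9, 210.2]
tcp_rot: [3.14, 0.002, 2.365]
contact_force: [0.2, 0.4, -0.1]
opening: 0.566
grasp_force: 0.0
```

```bash
python3 - <<'E'
from rig import r
from h import *
s=r.sense(); print(s["clock"],s["eef_pos"],s["tcp_rot"])
p,d=r.grab_frame("side"); _,_,K,T=load("side0"); C=cloud(d,K,T)
m=(np.hypot(C[...,0]-548.4,C[...,1]+71.3)<12); print(len(C[m]),np.percentile(C[m][:,2],[5,25,50,75,95]))
c=p[200:290,270:390]; cv2.imwrite("pics/s2.png",cv2.resize(cv2.convertScaleAbs(cv2.cvtColor(c,cv2.COLOR_RGB2BGR),alpha=1.5),None,fx=5,fy=5))
p,d=r.grab_frame("top"); _,_,K,T=load("top0"); C=cloud(d,K,T)
m=(np.hypot(C[...,0]-548.4,C[...,1]+71.3)<10); print(len(C[m]),np.percentile(C[m][:,2],[5,25,50,75,95]))
E
```

```text
5.35 [559.21995801  50.89580291 210.22233282] [3.13974757e+00 1.62207960e-03 2.36530843e+00]
36 [93.97043088 94.88119081 96.66479545 97.20941589 98.45171457]
16 [92.00254479 94.1694064  95.74056065 97.90315523 99.82185944]
```

View pics/s2.png

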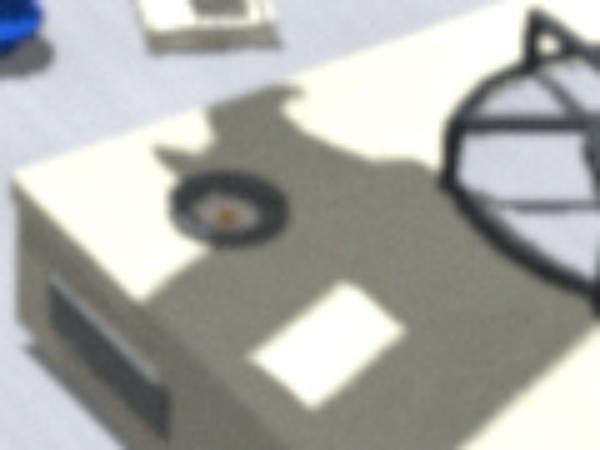

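The cell sits in the well with its stud at crop (228,215), and its top is at about z 96, as expected. On to the cap.

Emit:
step_arm(plan="0 0 8 4 43 0 110; 0 0 16 8 86 0 110; 0 0 24 12 129 0 110; 0 0 32 16 172 0 110; 0 0 40 20 215 0 110; 0 0 48 24 258 -30 110; 0 0 56 28 299 -55 110; 0 0 63 28 299 -90 110")

```text
clock: 6.25
eef_pos: [588.0, 354.0, 119.2]
tcp_rot: [3.14, 0.005, -2.815]
contact_force: [1.1, 0.1, 0.7]
opening: 0.572
grasp_force: 0.0
```

Emit:
step_arm(plan="0 0 0 0 0 0 110; 0 0 0 0 0 0 110; 0 0 0 0 0 0 110")

```text
clock: 6.55
eef_pos: [587.8, 348.4, 120.8]
tcp_rot: [3.141, 0.002, -2.826]
contact_force: [-0.2, 0.6, -0.3]
opening: 0.566
grasp_force: 0.0
```

Emit:
step_arm(plan="0 0 0 -1 1.5 -40 110; 0 0 0 -1 1.5 -70 110; 0 0 0 -1 1.5 -80 110; 0 0 0 -1 1.5 -80 110; 0 0 0 -1 1.5 -80 255; 0 0 0 -1 1.5 -80 255; 0 0 0 -1 1.5 -80 255; 0 0 0 -1 1.5 -80 255", force=50)

```text
clock: 7.35
eef_pos: [586.8, 351.1, 40.6]
tcp_rot: [3.141, 0.003, -2.822]
contact_force: [-0.7, -0.6, 7.9]
opening: 0.112
grasp_force: 53.8
```

Emit:
step_arm(plan="0 0 0 0 0 0 255; 0 0 0 0 0 0 255; 0 0 0 0 0 0 255")

```text
clock: 7.65
eef_pos: [586.7, 351.1, 40.6]
tcp_rot: [3.141, 0.003, -2.822]
contact_force: [0.1, -0.4, 7.3]
opening: 0.115
grasp_force: 53.8
```

Emit:
step_arm(plan="0 0 0 0 0 40 255; 0 0 0 0 0 85 255; 0 0 -8 -4 -45 130 255; 0 0 -16 -8 -90 135 255; 0 0 -24 -12 -135 135 255; 0 0 -32 -16 -180 135 255; 0 0 -40 -20 -225 135 255; 0 0 -40 -24 -270 135 255")

```text
clock: 8.45
eef_pos: [561.4, 78.8, 174.6]
tcp_rot: [3.141, 0.001, 2.758]
contact_force: [-0.0, -0.4, -0.5]
opening: 0.117
grasp_force: 52.7
```

Emit:
step_arm(plan="0 0 0 -5 -50 0 255; 0 0 0 -10 -100 0 255; 0 0 0 -14 -150 0 255; 0 0 0 -14 -150 0 255; 0 0 0 -14 -150 0 255; 0 0 0 -14 -150 0 255")

```text
clock: 9.05
eef_pos: [547.8, -68.9, 174.1]
tcp_rot: [3.141, 0.0, 2.763]
contact_force: [-0.6, 0.2, -0.2]
opening: 0.111
grasp_force: 52.7
```

```bash
python3 - <<'E'
from rig import r
from h import *
s=r.sense(); print(s["clock"],s["eef_pos"],s["tcp_rot"],s["qpos"],s["contact_force"])
p,d=r.grab_frame("side"); _,_,K,T=load("side0"); C=cloud(d,K,T)
np.savez("side3.npz",p=p,d=d,K=K,T=T)
x,y,z=s["eef_pos"]; foot=z-40.6
m=(np.hypot(C[...,0]-x,C[...,1]-y)<36)
for lo,hi in((2,18),(17,26),(18.5,23.5)):
    q=C[m&(C[...,2]>foot+lo)&(C[...,2]<foot+hi)]
    print(lo,len(q),np.round(q.mean(0),1),np.round(q.min(0),1),np.round(q.max(0),1))
c=p[130:280,230:400]; cv2.imwrite("pics/s3.png",cv2.resize(cv2.convertScaleAbs(cv2.cvtColor(c,cv2.COLOR_RGB2BGR),alpha=2.2),None,fx=4,fy=4))
E
```

```text
9.05 [547.78908621 -68.9237375  174.07638951] [3.14119626e+00 2.35007131e-04 2.76272231e+00] [-1.28074692e-01  3.21562362e-01  1.85677897e+00  3.96736971e-04
  9.62925327e-01 -1.32022725e+00] [-0.61647787  0.21896358 -0.18132856]
2 36 [538.1 -78.9 140. ] [523.6 -95.5 135.7] [558.8 -62.8 150.6]
17 190 [540.  -80.3 156.3] [ 517.2 -100.1  150.6] [575.2 -42.2 159.5]
18.5 117 [539.8 -79.6 155.5] [517.2 -99.6 152.3] [575.2 -42.2 157. ]
```

View pics/s3.png

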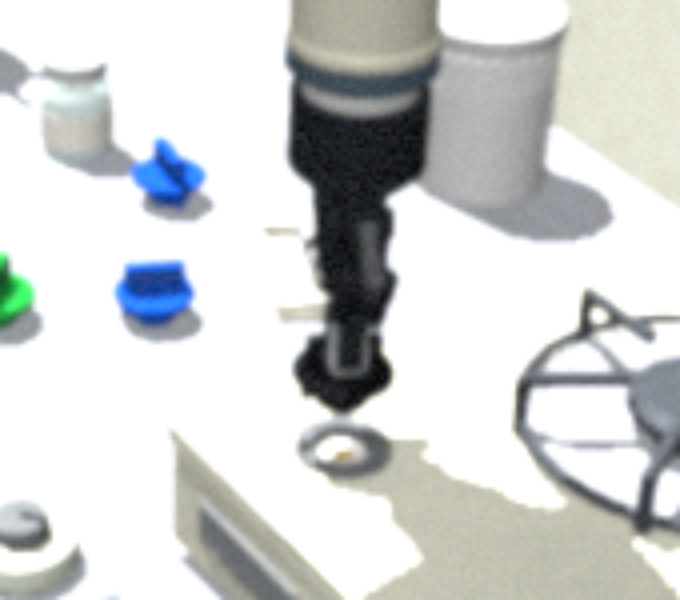

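The crop shows the cap level in the jaws, flange centre about (343,372), right above the collar at (345,450) with the cell's stud in it. Lowering.

Emit:
step_arm(plan="0 0 0 0.8 -1.3 -15 255; 0 0 0 0.8 -1.3 -24 255; 0 0 0 0.8 -1.3 -27 255; 0 0 0 0.8 -1.3 -29 255; 0 0 0 0.8 -1.3 -31 255; 0 0 0 0.8 -1.3 -31 255; 0 0 0 0.8 -1.3 -31 255")

```text
clock: 9.8
eef_pos: [548.6, -70.8, 143.1]
tcp_rot: [3.142, 0.0, 2.763]
contact_force: [0.6, 0.5, 0.5]
opening: 0.114
grasp_force: 52.7
```

Foot at about 102.5, no contact. Down to the lugs' level, slowly.

Emit:
step_arm(plan="0 0 0 0 0.4 -1.5 255; 0 0 0 0 0.4 -3 255; 0 0 0 0 0.4 -4.5 255; 0 0 0 0 0.4 -4.5 255; 0 0 0 0 0.4 -4.5 255")

```text
clock: 10.3
eef_pos: [548.5, -70.4, 138.3]
tcp_rot: [-3.142, -0.0, 2.763]
contact_force: [0.2, -0.3, -0.7]
opening: 0.11
grasp_force: 52.7
```

Emit:
step_arm(plan="0 0 0 0 0 -1.5 255; 0 0 0 0 0 -3 255; 0 0 0 0 0 -4.5 255; 0 0 0 0 0 -6 255; 0 0 0 0 0 -6 255")

```text
clock: 10.8
eef_pos: [548.6, -70.5, 132.3]
tcp_rot: [3.142, 0.0, 2.763]
contact_force: [0.6, -0.5, 3.9]
opening: 0.111
grasp_force: 53.1
```

Emit:
step_arm(plan="0 0 0 0 0 -1.5 255; 0 0 0 0 0 -3 255; 0 0 0 0 0 -4.5 255; 0 0 0 0 0 -5.3 255; 0 0 0 0 0 -5.3 255; 0 0 0 0 0 -5.3 255")

```text
clock: 11.4
eef_pos: [548.7, -70.4, 127.3]
tcp_rot: [3.141, 0.001, 2.763]
contact_force: [-0.5, -0.1, 6.7]
opening: 0.117
grasp_force: 53.6
```

Emit:
step_arm(plan="0 0 0 0 0 -0.6 255; 0 0 -4 0 0 -0.6 255; 0 0 -8 0 0 -0.6 255; 0 0 -12 0 0 -0.6 255; 0 0 -16 0 0 -0.6 255; 0 0 -20 0 0 -0.6 255; 0 0 -20 0 0 -0.6 255")

```text
clock: 12.1
eef_pos: [549.1, -70.5, 126.9]
tcp_rot: [3.141, 0.001, 2.411]
contact_force: [-0.4, -0.4, 6.1]
opening: 0.119
grasp_force: 53.8
```

```bash
python3 -c "
from rig import r
s=r.sense(); print(s['clock'],s['eef_pos'],s['tcp_rot'],s['contact_force'],s['wrist_torque'],s['qpos'])"
```

```text
12.1 [549.07901377 -70.50152665 126.87161663] [3.14081014e+00 1.07660833e-03 2.41120702e+00] [-0.35804264 -0.43094999  6.10364962] [-0.01201866  0.0071008   0.00634315] [-1.30433051e-01  3.86728969e-01  1.88816925e+00  4.99123642e-05
  8.65364032e-01 -9.70876497e-01]
```

Emit:
step_arm(plan="0 0 -4 0 0 0 255; 0 0 -8 0 0 0 255; 0 0 -12 0 0 0 255; 0 0 -16 0 0 0 255; 0 0 -20 0 0 0 255; 0 0 -24 0 0 0 255; 0 0 -26 0 0 0 255; 0 0 -26 0 0 0 255", force=30)

```text
clock: 12.9
eef_pos: [549.1, -70.5, 126.9]
tcp_rot: [3.14, 0.001, 1.959]
contact_force: [-1.0, -0.8, 7.5]
opening: 0.113
grasp_force: 53.8
```

```bash
cat > s.py <<'E'
from rig import r
s=r.sense(); print(s['clock'],s['eef_pos'].round(1),'turned',round((2.763-s['tcp_rot'][2])*57.296,1),s['contact_force'].round(1),s['wrist_torque'].round(3),round(s['grasp_force'],1))
E
python3 s.py
```

```text
12.9 [549.1 -70.5 126.9] turned 46.1 [-1.  -0.8  7.5] [-0.014 -0.013  0.036] 53.8
```

Emit:
step_arm(plan="0 0 -2 0 0 0 255; 0 0 -4 0 0 0 255; 0 0 -4 0 0 0 255")

```text
clock: 13.2
eef_pos: [549.1, -70.5, 126.9]
tcp_rot: [3.14, 0.001, 1.889]
contact_force: [-0.8, -0.7, 7.8]
opening: 0.115
grasp_force: 53.8
```

```bash
python3 s.py
```

```text
13.2 [549.1 -70.5 126.9] turned 50.1 [-0.8 -0.7  7.8] [-0.012 -0.004 -0.014] 53.8
```

Emit:
step_arm(plan="0 0 -2 0 0 0 255; 0 0 -4 0 0 0 255; 0 0 -4 0 0 0 255")

```text
clock: 13.5
eef_pos: [549.1, -70.5, 126.9]
tcp_rot: [3.14, 0.001, 1.819]
contact_force: [-0.4, -0.2, 7.1]
opening: 0.113
grasp_force: 53.8
```

```bash
python3 s.py
```

```text
13.5 [549.1 -70.5 126.9] turned 54.1 [-0.4 -0.2  7.1] [ 0.008  0.034 -0.016] 53.8
```

Emit:
step_arm(plan="0 0 -1.5 0 0 0 255; 0 0 -3 0 0 0 255; 0 0 -3 0 0 0 255")

```text
clock: 13.8
eef_pos: [549.1, -70.5, 126.9]
tcp_rot: [3.14, 0.0, 1.767]
contact_force: [-0.5, 1.0, 7.3]
opening: 0.114
grasp_force: 53.8
```

```bash
python3 s.py
```

```text
13.8 [549.1 -70.5 126.9] turned 57.1 [-0.5  1.   7.3] [-0.023  0.037  0.02 ] 53.8
```

Emit:
step_arm(plan="0 0 -1.5 0 0 0 255; 0 0 -3 0 0 0 255; 0 0 -3 0 0 0 255")

```text
clock: 14.1
eef_pos: [549.1, -70.5, 126.9]
tcp_rot: [3.14, 0.0, 1.715]
contact_force: [0.1, -1.0, 7.9]
opening: 0.113
grasp_force: 53.8
```

```bash
python3 s.py
```

```text
14.1 [549.1 -70.5 126.9] turned 60.1 [ 0.1 -1.   7.9] [ 0.047  0.007 -0.028] 53.8
```

Emit:
step_arm(plan="0 0 -1.5 0 0 0 255; 0 0 -3 0 0 0 255; 0 0 -3 0 0 0 255")

```text
clock: 14.4
eef_pos: [549.1, -70.5, 126.9]
tcp_rot: [3.14, 0.0, 1.662]
contact_force: [0.3, 0.0, 7.0]
opening: 0.113
grasp_force: 53.8
```

```bash
python3 s.py
```

```text
14.4 [549.1 -70.5 126.9] turned 63.1 [0.3 0.  7. ] [ 0.009  0.032 -0.04 ] 53.8
```

Emit:
step_arm(plan="0 0 -1.5 0 0 0 255; 0 0 -3 0 0 0 255; 0 0 -3 0 0 0 255")

```text
clock: 14.7
eef_pos: [549.1, -70.5, 126.9]
tcp_rot: [3.14, 0.0, 1.61]
contact_force: [-0.1, -0.0, 6.2]
opening: 0.109
grasp_force: 53.8
```

```bash
python3 s.py
```

```text
14.7 [549.1 -70.5 126.9] turned 66.1 [-0.1 -0.   6.2] [ 0.008 -0.    -0.006] 53.8
```

Emit:
step_arm(plan="0 0 -1.5 0 0 0 255; 0 0 -3 0 0 0 255; 0 0 -3 0 0 0 255")

```text
clock: 15.0
eef_pos: [549.1, -70.5, 126.9]
tcp_rot: [3.14, 0.0, 1.558]
contact_force: [0.6, -0.1, 6.7]
opening: 0.115
grasp_force: 53.8
```

```bash
python3 s.py
```

```text
15.0 [549.1 -70.5 126.9] turned 69.1 [ 0.6 -0.1  6.7] [0.056 0.045 0.044] 53.8
```

Emit:
step_arm(plan="0 0 -1.5 0 0 0 255; 0 0 -3 0 0 0 255; 0 0 -3 0 0 0 255")

```text
clock: 15.3
eef_pos: [549.1, -70.5, 126.9]
tcp_rot: [3.14, 0.0, 1.505]
contact_force: [-0.1, -0.3, 7.3]
opening: 0.113
grasp_force: 53.8
```

```bash
python3 s.py
```

```text
15.3 [549.1 -70.5 126.9] turned 72.1 [-0.1 -0.3  7.3] [0.011 0.016 0.015] 53.8
```

Emit:
step_arm(plan="0 0 -1.5 0 0 0 255; 0 0 -3 0 0 0 255; 0 0 -3 0 0 0 255")

```text
clock: 15.6
eef_pos: [549.1, -70.5, 126.9]
tcp_rot: [3.14, 0.0, 1.453]
contact_force: [-0.3, 0.2, 8.6]
opening: 0.112
grasp_force: 53.8
```

```bash
python3 s.py
```

```text
15.6 [549.1 -70.5 126.9] turned 75.1 [-0.3  0.2  8.6] [-0.01   0.059 -0.035] 53.8
```

Emit:
step_arm(plan="0 0 -1.5 0 0 0 255; 0 0 -3 0 0 0 255; 0 0 -3 0 0 0 255")

```text
clock: 15.9
eef_pos: [549.1, -70.5, 126.9]
tcp_rot: [3.14, -0.0, 1.401]
contact_force: [0.1, 0.8, 6.8]
opening: 0.118
grasp_force: 53.8
```

```bash
python3 s.py
```

```text
15.9 [549.1 -70.5 126.9] turned 78.1 [0.1 0.8 6.8] [-0.017  0.031  0.014] 53.8
```

Emit:
step_arm(plan="0 0 -1.5 0 0 0 255; 0 0 -3 0 0 0 255; 0 0 -3 0 0 0 255")

```text
clock: 16.2
eef_pos: [549.1, -70.5, 126.9]
tcp_rot: [3.14, -0.0, 1.348]
contact_force: [0.5, -0.6, 7.9]
opening: 0.116
grasp_force: 53.8
```

```bash
python3 s.py
```

```text
16.2 [549.1 -70.5 126.9] turned 81.1 [ 0.5 -0.6  7.9] [-0.022  0.047  0.037] 53.8
```

Emit:
step_arm(plan="0 0 -1 0 0 0 255; 0 0 -2 0 0 0 255; 0 0 -2 0 0 0 255")

```text
clock: 16.5
eef_pos: [549.1, -70.5, 126.9]
tcp_rot: [3.14, -0.0, 1.314]
contact_force: [-0.9, -0.3, 7.5]
opening: 0.114
grasp_force: 53.8
```

```bash
python3 s.py
```

```text
16.5 [549.1 -70.5 126.9] turned 83.0 [-0.9 -0.3  7.5] [-0.042  0.058  0.031] 53.8
```

Emit:
step_arm(plan="0 0 -1 0 0 0 255; 0 0 -2 0 0 0 255; 0 0 -2 0 0 0 255")

```text
clock: 16.8
eef_pos: [549.0, -70.5, 126.9]
tcp_rot: [3.14, -0.0, 1.279]
contact_force: [-0.1, -0.1, 7.3]
opening: 0.112
grasp_force: 53.9
```

```bash
python3 s.py
```

```text
16.8 [549.  -70.5 126.9] turned 85.0 [-0.1 -0.1  7.3] [0.049 0.098 0.245] 53.9
```

Stop felt (0.25 N m). Back off a touch and let it rise.

Emit:
step_arm(plan="0 0 1.5 0 0 0 255; 0 0 2.5 0 0 0.8 255; 0 0 2.5 0 0 1.6 255; 0 0 2.5 0 0 2.4 255; 0 0 2.5 0 0 3.2 255; 0 0 2.5 0 0 3.2 255")

```text
clock: 17.4
eef_pos: [549.0, -70.5, 130.0]
tcp_rot: [3.14, -0.0, 1.323]
contact_force: [0.4, 0.1, 5.1]
opening: 0.116
grasp_force: 53.5
```

```bash
python3 s.py
```

```text
17.4 [549.  -70.5 130. ] turned 82.5 [0.4 0.1 5.1] [ 0.009 -0.073 -0.094] 53.5
```

Still sprung at this height, so the lugs are in the pocket. Release and rise.

Emit:
step_arm(plan="0 0 0 0 0 0.8 255; 0 0 0 0 0 0.8 150; 0 0 0 0 0 0.8 150; 0 0 0 0 0 0.8 150; 0 0 0 0 0 0.8 150; 0 0 0 0 0 25 150; 0 0 0 0 0 70 150; 0 0 0 0 0 110 150")

```text
clock: 18.2
eef_pos: [548.0, -70.4, 240.6]
tcp_rot: [-3.14, 0.0, 1.323]
contact_force: [0.0, 0.2, 0.5]
opening: 0.41
grasp_force: 0.0
```

Emit:
step_arm(plan="0 0 0 0 40 0 150; 0 0 0 0 80 0 150; 0 0 0 0 120 0 150; 0 0 0 0 160 0 150; 0 0 0 0 160 0 150")

```text
clock: 18.7
eef_pos: [548.2, 93.5, 239.5]
tcp_rot: [-3.141, -0.001, 1.326]
contact_force: [0.1, -0.4, -0.1]
opening: 0.416
grasp_force: 0.0
```

```bash
python3 - <<'E'
from rig import r
from h import *
s=r.sense(); print(s["clock"],s["eef_pos"],s["contact_force"])
for n in("side","top"):
    p,d=r.grab_frame(n); _,_,K,T=load(n+"0"); C=cloud(d,K,T)
    q=C[np.hypot(C[...,0]-548.6,C[...,1]+70.8)<34]
    f=q[(q[:,2]>106)&(q[:,2]<119)]; w=q[(q[:,2]>124)&(q[:,2]<150)]
    print(n,"flange",len(f),np.median(f[:,2]),"wing top95",np.percentile(w[:,2],[50,95]),cv2.minAreaRect(w[:,:2].astype(np.float32)))
    if n=="top": k=w
    c=p[195:290,270:400] if n=="side" else p[140:235,280:410]
    cv2.imwrite(f"pics/e_{n}.png",cv2.resize(cv2.convertScaleAbs(cv2.cvtColor(c,cv2.COLOR_RGB2BGR),alpha=1.8),None,fx=5,fy=5))
E
```

```text
18.7 [548.2147194   93.46098325 239.54336502] [ 0.06782451 -0.4233769  -0.07722798]
side flange 269 113.43041763734914 wing top95 [134.47279174 137.38586984] ((547.7813720703125, -71.78730010986328), (46.008392333984375, 12.476034164428711), 74.52344512939453)
top flange 359 113.60154344267721 wing top95 [135.08725298 138.3591056 ] ((549.8133544921875, -71.30033111572266), (43.569480895996094, 11.640316009521484), 76.55931091308594)
```

View pics/e_side.png

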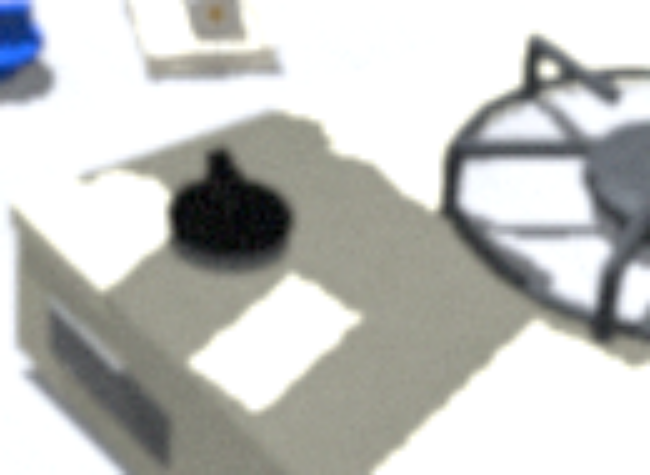

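The view shows the cap level on the collar at crop (232,215). Its flange top is at 113.5 (114 expected locked, 111 under the lip), and the wing lies about 16° from the hob's y. Handing in.

```bash
python3 -c "
from rig import r
print(r.sign_off())"
```

```text
the job is handed in; nothing more can be done
None
```

I seated the fresh battery in the well, locked the cap in its detent (flange about 4.5 mm above the collar, wing about 16° from the hob's y), and handed the job in at about 19 s; no verdict came back.

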